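# Peel the top tray off the nested stack and show it

### The arm

A 6-joint arm with a two-finger parallel gripper is mounted at the origin on a cart in front of the work surface, level with it; the furniture and walls round the work are solid. World frame = base frame: x ahead of the robot, y to its left, z up, the work surface at z = 0. Lengths are in m, angles in degrees, forces in N, time in s.
With the tool pointing down it reaches from about 0.375 to 0.9 m from the base axis. Payload 3.1 kg.
Tool frame: the origin (TCP) lies at the very end of the fingers, on their centre line; the grasp point (between the pads) lies bot.grip_point_offset behind it (bot.grip_point_offset is the distance from the TCP to the grasp point, in m); z points along the fingers, y is the line along which they close (so a half turn about z gives the same grasp; the last joint's range is limited). The gripper opens to 87 mm and grips with 3 to 60 N. Pads are 19 mm wide; open, the fingers measure 117 mm over their backs; the gripper's body (75 mm by 190 mm) begins 51 mm behind the grasp point.
Start: joints at [54.803, 30.224, 82.088, -0, 67.689, -10.227], TCP at [0.264, 0.567, 0.223] pointing down, gripper open.
Joint ranges: [-176.69, 176.69], [-43.24, 126.21], [12.49, 139.97], [-82, 262], [0, 151.66], [-163.58, 163.58]. Speed limits (degrees/s): [159.86, 159.86, 180, 180, 180, 180].

### API

Orientations are given as a 3x3 rotation matrix whose columns are the frame's x, y, z axes.
In Python, from rig import bot, viewer, ticket gives the robot as it stands.
- The arm moves only by the tool servo_tool, never from a script. Its argument "targets" is a list of rows, each an object with "offset": the shift along the tool's x, y, z in m, a list of three; "dr": the turn, a rotation vector about the tool's x, y, z in degrees, a list of three. In form: [{"offset": [x, y, z], "dr": [ax, ay, az]}, ...]. A call has 1 to 20 rows; each row is the pose to reach, as a shift and turn from the pose commanded when the call began, along the tool's axes at that moment; what a row does not reach only later rows make up. A row lasts 1/12 s, in which the tool goes at most 41.7 mm and 7.16 degrees, less where a joint would pass 70% of its speed; a pose out of reach is approached as far as the arm can. A call with a gripper value outside its range is refused whole. "gripper" is the gripper command: -1 is fully open, 1 is shut, values between are in proportion, set as the call begins (left out, the last holds). The fingers move at their own pace and stop on an object; the grip force is fixed at half the most. Time passes only in rows, so rows that repeat a pose let the fingers close. It gives the time, the measured TCP pose, the force, the opening and the grip force at its end, in the units of the state.
- bot.read_state(): the state, without advancing time (a new reading comes with each control period).
- viewer.capture(name): name is "side" or "top"; returns a dict with "color" (400x640x3 uint8, red, green, blue), "camera_matrix" (3x3 intrinsics, pixels), "k1" (the pictures are not rectified: a ray, as slopes to the right and down, at radius r is drawn at 1 + k1 r^2 times it, then the intrinsics apply), "R" (3x3) and "t" (3): a world point X has camera coordinates R X + t. Camera axes: x right, y down, z forward; pixel columns grow to the right and rows downward; lengths in m; the calibration is good to about 2 mm. A picture is of the moment at which its call begins. There is no depth.
- ticket.hand_in(): hands the job in; it is judged then, once.
The state is a dict: "time_s": time; "joint_positions": joint angles; "qvel": joint speeds; "tau": joint torques, N m; "position": TCP position; "tcp_rot": TCP orientation; "force": force on the tool from outside, world axes, zero at the start; "moment": the same for the moment, N m; "opening": opening from 0.0 (shut) to 1.0 (fully open); "grasp_force": force on a finger pad.
Only numpy, scipy, OpenCV 4.12 (cv2) and the standard library are available. Lean on these libraries where they do the work, as an engineer would, in place of code of your own. Each camera call takes 0.05 s, during which the arm holds its last target. There are 200 camera calls.

### The job

Peel the blue top tray off the sticky stack of nested trays: lift first the corner with the upright tab, while the opposite corner is still seated, until the four orange catches let go. Then present it for inspection: hold it level and still, centred over the white tile and at least a hand's breadth (10 cm) but no more than 30 cm above the bench. Finish while still holding it there, and leave the two cassettes and the beaker where they stand.

Things in the scene. Friction and masses are not known exactly. Their poses are not given: they have to be found in the camera images.
- tray_nest: Dark base plate 140 x 140 x 8 mm, screwed down, with three white nested trays (rims 100 x 100 mm). Origin: centre of its underside, on the bench; z up. The square's corners lie on the x and y axes. The blue tray rests on the top white rim, 32 mm above the bench; opening 84 mm square, 14 mm deep. An orange catch stands at the middle of each side.
- top_tray: Blue formed tray, about 60 g: square rim 100 x 100 x 3 mm, six-hollow pan 80 x 80 mm hanging 10 mm below it. Origin: centre of the rim's underside (seated: 32 mm above the bench); z up; starts turned as tray_nest. Corners on its x and y axes, 70.7 mm out; the grip tab is on the -x corner, the only place to grip.
- tab (a point): Middle of the upright blue grip tab on the tray's -x corner: 66 mm from the tray's centre along its -x, 19 mm above the rim's underside. Tab 10 mm thick along the tray's y (close the fingers along y), 20 mm long along x, standing 32 mm above the rim's upper face. Axes as the tray's. A flat round ear, 28 mm across, lies under it, level with the rim.
- far_corner (a point): Underside of the rim at the corner opposite the tab, 68 mm from the tray's centre along its +x; the tray tips about this corner when peeled. Peeling by the tab takes about 10 N; all catches have let go by the time the tray has tipped 0.3 rad. Axes as the tray's.
- catch0 (a joint): Orange hinged catch, 14 mm wide, middle of the far left side of the stack (in tray_nest axes: +x+y), 56.5 mm from the centre, top 40 mm above the bench; its tongue reaches 4.5 mm over the blue rim. 0 = shut; grows to 1.5 rad as it swings up and out. Holds with about 4 N, lets go when the rim below it has risen about 9 mm, then stays open.
- catch1 (a joint): Another such catch, on the near left (-x+y) side of the stack.
- catch2 (a joint): Another such catch, on the near right (-x-y) side of the stack.
- catch3 (a joint): Another such catch, on the far right (+x-y) side of the stack.
- tile: White square inspection tile, 110 x 110 x 4 mm, with a thin grey square line, fixed on the bench to the right of the stack. Origin: centre of its underside, on the bench.
- cassette_b1: Loose green tissue cassette with a wax block, 40 x 28 x 11 mm, a bystander before the stack. Origin: centre of its underside. To its left stands a fixed white water bath, from y = 0.20 m leftward and x = 0.2 to 0.62 m, 0.13 m high in front and 0.25 m at the back: pass well above it (0.33 m or more) when coming from the left.
- cassette_b2: Loose pink tissue cassette with a wax block, 40 x 28 x 11 mm, a bystander. Origin: centre of its underside.
- beaker: Loose small beaker, 52 mm across and 65 mm tall, a bystander. Origin: centre of its underside.

How it is judged:
By the outcome, as a careful person would: the job done as asked, in the order asked, and still so for the second after the job is handed in, while the arm keeps its last pose, push and grip.
It also fails if it takes over 40 s, if anything falls off the work surface, if the arm or the gripper's body presses on something with over 40 N, if the wrist force passes 120 N, or if a joint passes its speed limit or range.

## Working session

There is one attempt and no reset: what is moved stays moved. The work goes in short steps, Python scripts to look and compute and a tool call to move; the robot and the scene stay as the last step left them, time stands still between calls to the robot, and variables do not carry over. Pictures are saved under pics/ and viewed, at most 10 in all, crops included, and the job is handed in when it is done.

Besides the shell and the picture viewer there is one more tool, called after "Call:" in YAML: its name, and indented under it one key for each argument. servo_tool: Moves the arm, as the interface text tells. Its arguments: {"type":"object","properties":{"targets":{"type":"array"},"gripper":{"type":"number"}},"required":["targets"]}

```bash
mkdir -p pics; ls
python3 - <<'E'
from rig import bot,viewer
import cv2
print(bot.read_state(), bot.grip_point_offset)
for n in("side","top"):
    c=viewer.capture(n); cv2.imwrite(f"pics/{n}0.png",c["color"][:,:,::-1]); print(n,c["camera_matrix"],c["k1"],c["R"],c["t"])
E
```

```text
pics
{'time_s': 0.0, 'joint_positions': array([ 5.48037951e+01,  3.02800478e+01,  8.21587021e+01, -1.71281949e-03,
        6.76887895e+01, -1.02270308e+01]), 'qvel': array([ 0.10412742,  0.01839082, -0.01297403, -0.02581119, -0.02304787,
       -0.05290535]), 'tau': array([ 8.26473879e-04, -4.40050292e+01, -1.76597178e+01,  6.34914148e-02,
        5.83246630e-02, -1.48025256e-04]), 'position': array([0.26336736, 0.56596677, 0.22154719]), 'tcp_rot': array([[-9.06539602e-01,  4.22118895e-01, -1.26040730e-03],
       [ 4.22120616e-01,  9.06537819e-01, -1.83497546e-03],
       [ 3.68029076e-04, -2.19552183e-03, -9.99997522e-01]]), 'force': array([-0.28529896, -0.04174844,  0.73485796]), 'moment': array([-0.03287716, -0.02319339, -0.00778431]), 'grasp_force': 0.0, 'opening': 0.995698365886962} 0.0187
side [[491.10162139   0.         324.1711001 ]
 [  0.         491.10162139 208.56331114]
 [  0.           0.           1.        ]] 0.03366509215407833 [[ 0.32590657 -0.9453993  -0.00225213]
 [-0.53775556 -0.18341962 -0.82290716]
 [ 0.77756277  0.26940195 -0.56817139]] [-0.25502734  0.34661385  0.6935657 ]
top [[470.4938953    0.         316.08457542]
 [  0.         470.4938953  197.72609131]
 [  0.           0.           1.        ]] -0.10122941191671635 [[ 0.00485035 -0.99982434 -0.01810442]
 [-0.99955859 -0.00431681 -0.02939361]
 [ 0.02931029  0.01823899 -0.99940395]] [-0.05323059  0.542776    1.24266942]
```

View pics/top0.png

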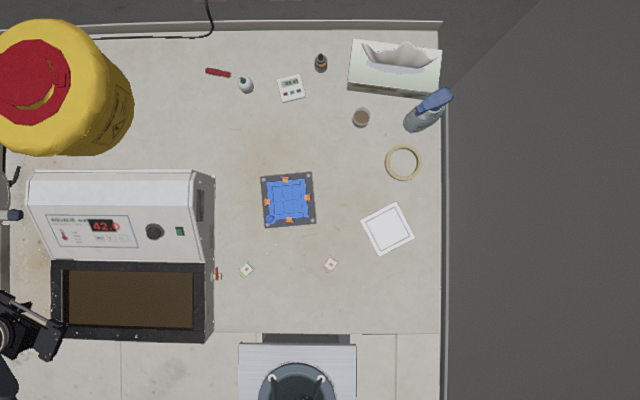

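View pics/side0.png

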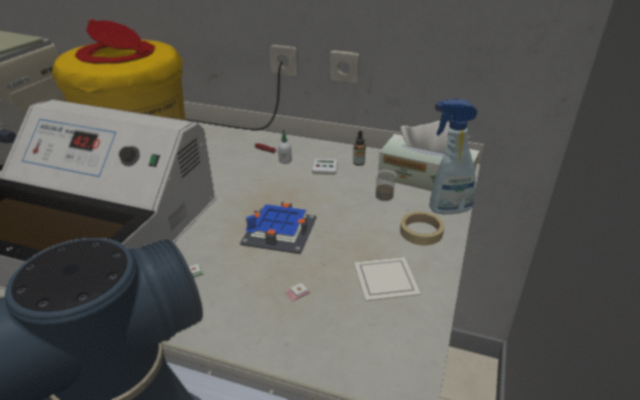

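Top view: the stack is at about (288,200) with the tab at its lower left, about (270,218). The tile is at (387,229), the cassettes at (247,269) and (331,265), and the beaker at (361,118). Next I'll measure these and enlarge the stack.

```bash
cat > h.py <<'E'
import numpy as np,cv2
from rig import bot,viewer
def D(c): return np.array([c["k1"],0,0,0,0],float)
def ray(c,uv):
    p=cv2.undistortPoints(np.array([[uv]],float),c["camera_matrix"],D(c))[0,0]
    R=np.array(c["R"]);return -R.T@c["t"], R.T@np.array([*p,1])
def at(c,uv,z):
    o,d=ray(c,uv); return o+d*(z-o[2])/d[2]
def proj(c,X):
    return cv2.projectPoints(np.array(X,float).reshape(-1,3),cv2.Rodrigues(np.array(c["R"]))[0],np.array(c["t"],float),c["camera_matrix"],D(c))[0][:,0]
def crop(c,name,u,v,w,h,s,pts=None):
    im=cv2.resize(c["color"][v:v+h,u:u+w,::-1],None,fx=s,fy=s,interpolation=cv2.INTER_CUBIC)
    if pts is not None:
        for p in proj(c,pts): cv2.circle(im,tuple(int(round(x)) for x in ((p-[u,v]+.5)*s)),3,(0,255,0),1)
    return im
E
python3 - <<'E'
from h import *
t=viewer.capture("top");s=viewer.capture("side")
a=crop(t,"",250,160,80,80,7);b=crop(s,"",235,190,90,70,7)
im=np.zeros((560,800,3),np.uint8)
im=np.hstack([cv2.resize(a,(400,400)),cv2.resize(b,(400,311)) if 0 else cv2.copyMakeBorder(cv2.resize(b,(400,311)),0,89,0,0,0)])
cv2.imwrite("pics/z1.png",im)
# tile outline
hsv=cv2.cvtColor(t["color"],cv2.COLOR_RGB2HSV)
def blobs(m,z,n):
    k,l,st,ce=cv2.connectedComponentsWithStats(m.astype(np.uint8))
    for i in range(1,k):
        if st[i,4]>=6 : print(n,ce[i].round(1),st[i,4],at(t,ce[i],z).round(4))
roi=np.zeros(hsv.shape[:2],bool);roi[165:235,250:325]=1
H,S,V=[hsv[...,i].astype(int) for i in range(3)]
blobs(roi&(H>5)&(H<18)&(S>150),.04,"catch")
blobs(roi&(H>100)&(H<125)&(S>140),.035,"blue")
m=roi&(V<110)&(S<110); blobs(m,.008,"plate")
ys,xs=np.where(roi&(V<110)&(S<110)|roi&(S>120));r=cv2.minAreaRect(np.c_[xs,ys].astype(np.float32));print([at(t,p,.008)[:2].round(4) for p in cv2.boxPoints(r)])
roi[:]=0;roi[195:265,350:420]=1
m=roi&(V>215); blobs(m,.004,"tile")
ys,xs=np.where(m);r=cv2.minAreaRect(np.c_[xs,ys].astype(np.float32));print([at(t,p,.004)[:2].round(4) for p in cv2.boxPoints(r)],at(t,r[0],.004))
for uv in((247,269),(331,265),(361,118)): print(at(t,uv,.01))
E
```

```text
blue [269.  219.2] 20 [0.4859 0.0709 0.035 ]
plate [290.9 199.4] 775 [0.5382 0.0163 0.008 ]
[array([0.5994, 0.0992]), array([ 0.6121, -0.0363]), array([ 0.4763, -0.0494]), array([0.4632, 0.0857])]
tile [387.3 229.6] 295 [ 0.4591 -0.2404  0.004 ]
tile [387.  229.2] 484 [ 0.4603 -0.2396  0.004 ]
[array([ 0.4835, -0.169 ]), array([ 0.5325, -0.2622]), array([ 0.4383, -0.3117]), array([ 0.3896, -0.2185])] [ 0.46096564 -0.240277    0.004     ]
[0.35254106 0.13202647 0.01      ]
[ 0.36510096 -0.09110719  0.01      ]
[ 0.75648222 -0.16973297  0.01      ]
```

View pics/z1.png

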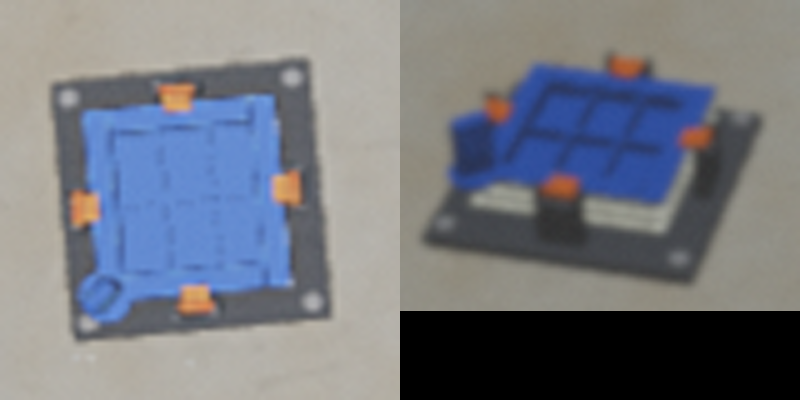

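Run:
```python
from h import *
from scipy.optimize import least_squares
t=viewer.capture("top");s=viewer.capture("side")
# model pts: plate top corners (-x,-y,+x,+y) ; catches +x+y,-x+y,-x-y,+x-y
r=.099;k=.054/2**.5
P=np.array([[-r,0,.008],[0,-r,.008],[r,0,.008],[0,r,.008],[k,k,.04],[-k,k,.04],[-k,-k,.04],[k,-k,.04],[-.066,0,.067]])
T=np.array([[76,341],[331,316],[307,58],[52,86],[176,97],[85,208],[196,299],[287,188]])/5+[249.6,159.6]
S=np.array([[25,240],[294,283],[362,116],[227,67],[97,108],[161,185],[297,137],[75,120]])/4.444+[234.6,189.6]
si=[0,1,2,4,5,6,7,8]
def w(p):
    c,n=np.cos(p[2]),np.sin(p[2]);return np.c_[P[:,0]*c-P[:,1]*n+p[0],P[:,0]*n+P[:,1]*c+p[1],P[:,2]]
f=lambda p,m:np.concatenate(([(proj(t,w(p))[:8]-T).ravel()] if m&1 else [])+([(proj(s,w(p))[si]-S).ravel()] if m&2 else []))
for m in(1,2,3):
    q=least_squares(f,[.538,.025,-.68],args=(m,));print(m,q.x[:2].round(4),np.degrees(q.x[2]).round(2),np.abs(q.fun).max().round(2),"tab",w(q.x)[8].round(4))
X=w(q.x)
a=cv2.resize(crop(t,"",250,160,80,80,7,X),(400,400));b=cv2.resize(crop(s,"",235,190,90,70,7,X),(400,311))
cv2.imwrite("pics/z2.png",np.hstack([a,cv2.copyMakeBorder(b,0,89,0,0,0)]))
```

```text
1 [0.5378 0.0245] -39.04 0.78 tab [0.4866 0.0661 0.067 ]
2 [0.5388 0.0229] -39.13 1.08 tab [0.4876 0.0646 0.067 ]
3 [0.5383 0.0236] -39.0 1.39 tab [0.487  0.0651 0.067 ]
```

View pics/z2.png

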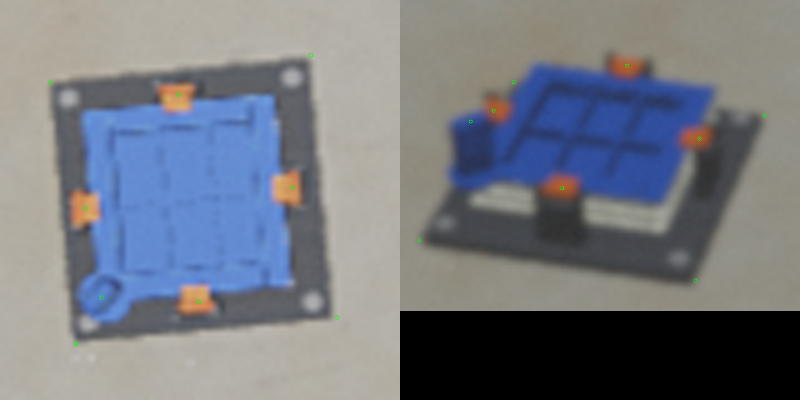

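The projected model matches both views: plate corners, catches and tab coincide. That puts the nest at (0.538, 0.024) with yaw -39° and the tab at (0.487, 0.0655). I'll go up first, then across above the bath, turning 14°.

Call:
servo_tool:
  targets:
    - {"offset":[0,0,-0.04],"dr":[0,0,0]}
    - {"offset":[0,0,-0.08],"dr":[0,0,0]}
    - {"offset":[0,0,-0.12],"dr":[0,0,0]}
    - {"offset":[0,0,-0.16],"dr":[0,0,0]}
    - {"offset":[0,0,-0.18],"dr":[0,0,0]}
    - {"offset":[-0.414,-0.3605,-0.18],"dr":[0,0,14]}
    - {"offset":[-0.414,-0.3605,-0.18],"dr":[0,0,14]}
    - {"offset":[-0.414,-0.3605,-0.18],"dr":[0,0,14]}
    - {"offset":[-0.414,-0.3605,-0.18],"dr":[0,0,14]}
    - {"offset":[-0.414,-0.3605,-0.18],"dr":[0,0,14]}
    - {"offset":[-0.414,-0.3605,-0.18],"dr":[0,0,14]}
    - {"offset":[-0.414,-0.3605,-0.18],"dr":[0,0,14]}
    - {"offset":[-0.414,-0.3605,-0.18],"dr":[0,0,14]}
    - {"offset":[-0.414,-0.3605,-0.18],"dr":[0,0,14]}
    - {"offset":[-0.414,-0.3605,-0.18],"dr":[0,0,14]}
    - {"offset":[-0.414,-0.3605,-0.18],"dr":[0,0,14]}
    - {"offset":[-0.414,-0.3605,-0.18],"dr":[0,0,14]}
    - {"offset":[-0.414,-0.3605,-0.18],"dr":[0,0,14]}
    - {"offset":[-0.414,-0.3605,-0.18],"dr":[0,0,14]}
    - {"offset":[-0.414,-0.3605,-0.18],"dr":[0,0,14]}
  gripper: 0.0

```text
time_s: 1.97
position: [0.4879, 0.0626, 0.4022]
tcp_rot: [[-0.774, 0.633, -0.0], [0.633, 0.774, -0.0], [0.0, -0.0, -1.0]]
force: [-0.5, 1.1, -0.2]
opening: 0.504
grasp_force: 0.0
```

Call:
servo_tool:
  targets:
    - {"offset":[0,0,0.04],"dr":[0,0,0]}
    - {"offset":[0,0,0.08],"dr":[0,0,0]}
    - {"offset":[0,0,0.12],"dr":[0,0,0]}
    - {"offset":[0,0,0.16],"dr":[0,0,0]}
    - {"offset":[0,0,0.2],"dr":[0,0,0]}
    - {"offset":[0,0,0.24],"dr":[0,0,0]}
    - {"offset":[0,0,0.27],"dr":[0,0,0]}
    - {"offset":[0,0,0.29],"dr":[0,0,0]}
    - {"offset":[0,0,0.3],"dr":[0,0,0]}
    - {"offset":[0,0,0.303],"dr":[0,0,0]}
    - {"offset":[0,0,0.303],"dr":[0,0,0]}
    - {"offset":[0,0,0.303],"dr":[0,0,0]}
    - {"offset":[0,0,0.303],"dr":[0,0,0]}

```text
time_s: 3.05
position: [0.4876, 0.0656, 0.1007]
tcp_rot: [[-0.778, 0.628, 0.002], [0.628, 0.778, -0.0], [-0.002, 0.001, -1.0]]
force: [-0.9, -0.8, 0.0]
opening: 0.503
grasp_force: 0.0
```

Run:
```python
from h import *
t=viewer.capture("top");s=viewer.capture("side")
st=bot.read_state();p=st["position"];print(p,st["tcp_rot"].round(3))
a=np.radians(-39);tab=np.array([[.487,.0655,.067]])
c=np.vstack([tab,[p]])
b=crop(s,"",200,140,160,120,4.9,c)
a=crop(t,"",240,170,80,80,5,c)
print(proj(s,c),b.shape)
cv2.imwrite("pics/z3.png",b)
```

```text
[0.48762886 0.06524337 0.1006774 ] [[-0.778  0.629  0.002]
 [ 0.629  0.778 -0.   ]
 [-0.002  0.001 -1.   ]]
[[250.16257902 216.77701567]
 [248.99738299 203.60305932]] (588, 784, 3)
```

View pics/z3.png

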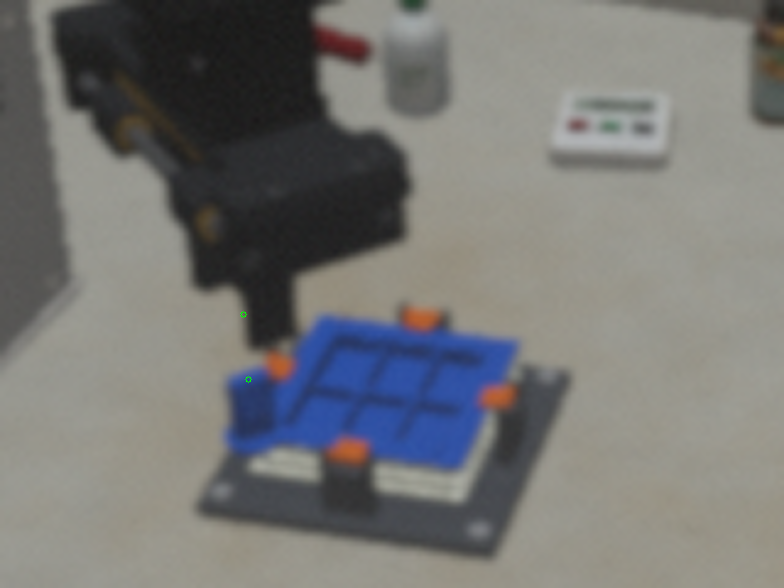

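The view agrees: the near fingertip is at about (272,340), the projected TCP is midway between the fingers, and the tab top is at (250,375) under it. I'll descend 60 mm, then close.

Call:
servo_tool:
  targets:
    - {"offset":[0,0,0.015],"dr":[0,0,0]}
    - {"offset":[0,0,0.03],"dr":[0,0,0]}
    - {"offset":[0,0,0.04],"dr":[0,0,0]}
    - {"offset":[0,0,0.05],"dr":[0,0,0]}
    - {"offset":[0,0,0.056],"dr":[0,0,0]}
    - {"offset":[0,0,0.06],"dr":[0,0,0]}
    - {"offset":[0,0,0.06],"dr":[0,0,0]}
    - {"offset":[0,0,0.06],"dr":[0,0,0]}

```text
time_s: 3.82
position: [0.487, 0.065, 0.0396]
tcp_rot: [[-0.777, 0.629, -0.0], [0.629, 0.777, -0.0], [0.0, -0.0, -1.0]]
force: [0.4, -0.4, 0.2]
opening: 0.504
grasp_force: 0.0
```

Call:
servo_tool:
  targets:
    - {"offset":[0,0,0],"dr":[0,0,0]}
    - {"offset":[0,0,0],"dr":[0,0,0]}
    - {"offset":[0,0,0],"dr":[0,0,0]}
    - {"offset":[0,0,0],"dr":[0,0,0]}
    - {"offset":[0,0,0],"dr":[0,0,0]}
    - {"offset":[0,0,0],"dr":[0,0,0]}
    - {"offset":[0,0,0],"dr":[0,0,0]}
    - {"offset":[0,0,0],"dr":[0,0,0]}
    - {"offset":[0,0,0],"dr":[0,0,0]}
    - {"offset":[0,0,0],"dr":[0,0,0]}
  gripper: 1.0

```text
time_s: 4.65
position: [0.4872, 0.065, 0.0397]
tcp_rot: [[-0.777, 0.629, 0.001], [0.629, 0.777, -0.0], [-0.0, 0.0, -1.0]]
force: [0.5, 0.0, 2.0]
opening: 0.109
grasp_force: 30.0
```

Call:
servo_tool:
  targets:
    - {"offset":[-0.0002,0,-0.0026],"dr":[0,1.1,0]}
    - {"offset":[-0.0004,0,-0.0051],"dr":[0,2.2,0]}
    - {"offset":[-0.0007,0,-0.0077],"dr":[0,3.3,0]}
    - {"offset":[-0.001,0,-0.0103],"dr":[0,4.4,0]}
    - {"offset":[-0.0014,0,-0.0128],"dr":[0,5.5,0]}
    - {"offset":[-0.0018,0,-0.0153],"dr":[0,6.6,0]}
    - {"offset":[-0.0023,0,-0.0179],"dr":[0,7.7,0]}
    - {"offset":[-0.0028,0,-0.0204],"dr":[0,8.8,0]}
    - {"offset":[-0.0034,0,-0.0229],"dr":[0,9.9,0]}
    - {"offset":[-0.004,0,-0.0254],"dr":[0,11,0]}
    - {"offset":[-0.0047,0,-0.0279],"dr":[0,12.1,0]}
    - {"offset":[-0.0054,0,-0.0304],"dr":[0,13.2,0]}
    - {"offset":[-0.0061,0,-0.0328],"dr":[0,14.3,0]}
    - {"offset":[-0.0069,0,-0.0353],"dr":[0,15.4,0]}
    - {"offset":[-0.0078,0,-0.0377],"dr":[0,16.5,0]}
    - {"offset":[-0.0087,0,-0.0401],"dr":[0,17.6,0]}
    - {"offset":[-0.0096,0,-0.0425],"dr":[0,18.7,0]}
    - {"offset":[-0.0106,0,-0.0449],"dr":[0,19.8,0]}
    - {"offset":[-0.0117,0,-0.0473],"dr":[0,20.9,0]}
    - {"offset":[-0.0128,0,-0.0496],"dr":[0,22,0]}

```text
time_s: 6.32
position: [0.4959, 0.0574, 0.0891]
tcp_rot: [[-0.72, 0.629, -0.294], [0.582, 0.778, 0.237], [0.377, -0.001, -0.926]]
force: [-0.8, 1.2, -0.2]
opening: 0.113
grasp_force: 30.0
```

Run:
```python
from h import *
t=viewer.capture("top");s=viewer.capture("side")
b=cv2.resize(crop(s,"",210,150,130,120,4),(433,400))
a=crop(t,"",250,160,80,80,5)[:, :360]
cv2.imwrite("pics/z4.png",np.hstack([b,a]))
```

```text
(no output)
```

View pics/z4.png

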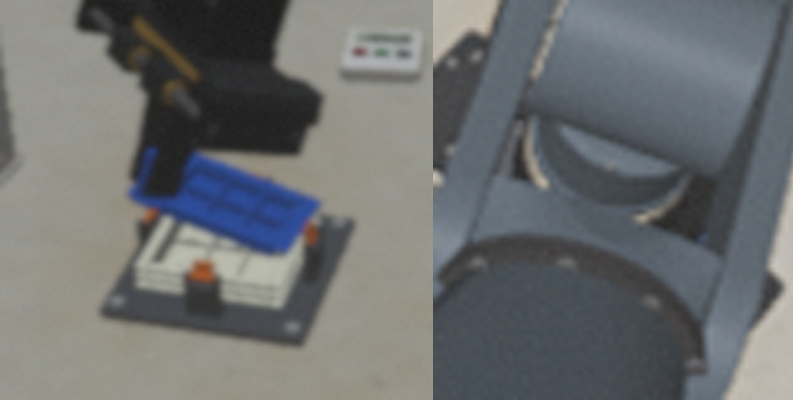

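The side view shows the tray tipped about 22° on its far corner, and the wrist force is near zero, so the catches have let go. I'll lift straight up, then level.

Call:
servo_tool:
  targets:
    - {"offset":[0.002,0,-0.005],"dr":[0,0,0]}
    - {"offset":[0.005,0,-0.012],"dr":[0,0,0]}
    - {"offset":[0.009,0,-0.022],"dr":[0,0,0]}
    - {"offset":[0.0135,0,-0.033],"dr":[0,0,0]}
    - {"offset":[0.018,0,-0.044],"dr":[0,0,0]}
    - {"offset":[0.0225,0,-0.055],"dr":[0,0,0]}
    - {"offset":[0.027,0,-0.066],"dr":[0,-2,0]}
    - {"offset":[0.0315,0,-0.077],"dr":[0,-4,0]}
    - {"offset":[0.036,0,-0.088],"dr":[0,-6,0]}
    - {"offset":[0.04,0,-0.098],"dr":[0,-8,0]}
    - {"offset":[0.0435,0,-0.107],"dr":[0,-10,0]}
    - {"offset":[0.0465,0,-0.114],"dr":[0,-12,0]}
    - {"offset":[0.049,0,-0.12],"dr":[0,-14,0]}
    - {"offset":[0.049,0,-0.12],"dr":[0,-16,0]}
    - {"offset":[0.049,0,-0.12],"dr":[0,-18,0]}
    - {"offset":[0.049,0,-0.12],"dr":[0,-20,0]}
    - {"offset":[0.049,0,-0.12],"dr":[0,-21.2,0]}
    - {"offset":[0.049,0,-0.12],"dr":[0,-22,0]}
    - {"offset":[0.049,0,-0.12],"dr":[0,-22,0]}
    - {"offset":[0.049,0,-0.12],"dr":[0,-22,0]}

```text
time_s: 8.08
position: [0.4965, 0.0573, 0.2188]
tcp_rot: [[-0.778, 0.629, -0.0], [0.629, 0.778, 0.0], [0.0, -0.0, -1.0]]
force: [0.4, 0.7, -0.9]
opening: 0.115
grasp_force: 30.0
```

Call:
servo_tool:
  targets:
    - {"offset":[-0.002,-0.005,0],"dr":[0,0,0]}
    - {"offset":[-0.006,-0.015,0],"dr":[0,0,0]}
    - {"offset":[-0.011,-0.03,0],"dr":[0,0,0]}
    - {"offset":[-0.0185,-0.051,0],"dr":[0,0,0]}
    - {"offset":[-0.026,-0.071,0],"dr":[0,0,0]}
    - {"offset":[-0.0335,-0.091,0],"dr":[0,0,0]}
    - {"offset":[-0.041,-0.112,0.001],"dr":[0,0,0]}
    - {"offset":[-0.048,-0.132,0.002],"dr":[0,0,0]}
    - {"offset":[-0.0555,-0.152,0.003],"dr":[0,0,0]}
    - {"offset":[-0.063,-0.173,0.004],"dr":[0,0,0]}
    - {"offset":[-0.0705,-0.193,0.005],"dr":[0,0,0]}
    - {"offset":[-0.078,-0.213,0.007],"dr":[0,0,0]}
    - {"offset":[-0.0835,-0.2285,0.009],"dr":[0,0,0]}
    - {"offset":[-0.088,-0.241,0.01],"dr":[0,0,0]}
    - {"offset":[-0.091,-0.249,0.01],"dr":[0,0,0]}
    - {"offset":[-0.0925,-0.254,0.01],"dr":[0,0,0]}
    - {"offset":[-0.0925,-0.254,0.01],"dr":[0,0,0]}
    - {"offset":[-0.0925,-0.254,0.01],"dr":[0,0,0]}
    - {"offset":[-0.0925,-0.254,0.01],"dr":[0,0,0]}
    - {"offset":[-0.0925,-0.254,0.01],"dr":[0,0,0]}

```text
time_s: 9.75
position: [0.4088, -0.1977, 0.2088]
tcp_rot: [[-0.778, 0.628, -0.0], [0.628, 0.778, 0.0], [0.0, 0.0, -1.0]]
force: [0.1, -0.2, -0.8]
opening: 0.114
grasp_force: 30.0
```

Run:
```python
from h import *
t=viewer.capture("top");s=viewer.capture("side")
st=bot.read_state();p=st["position"];print(p,st["tcp_rot"].round(3))
a=np.radians(-39);x=np.array([np.cos(a),np.sin(a),0]);y=np.array([-x[1],x[0],0])
o=p+.066*x-[0,0,.008];print("tray",o)
r=.0707
X=[o+r*x,o-r*x,o+r*y,o-r*y]
X=np.array(X)+[0,0,.003]
u,v=proj(s,o[None])[0].astype(int);print(proj(s,X).round(1),u,v)
b=cv2.resize(crop(s,"",u-60,v-60,130,120,4,X),(433,400))
u,v=proj(t,o[None])[0].astype(int);print(proj(t,X).round(1),u,v)
a=crop(t,"",u-36,v-40,72,80,5,X)
cv2.imwrite("pics/z5.png",np.hstack([b,a]))
```

```text
[ 0.40884703 -0.1977825   0.20882439] [[-0.778  0.628  0.   ]
 [ 0.628  0.778  0.   ]
 [-0.     0.    -1.   ]]
tray [ 0.46013866 -0.23931764  0.20082439]
[[422.7 183.5]
 [359.7 206.6]
 [368.6 177.3]
 [418.8 214.2]] 392 196
[[418.5 208.1]
 [378.7 257.1]
 [374.2 212.6]
 [423.  252.5]] 398 232
```

View pics/z5.png

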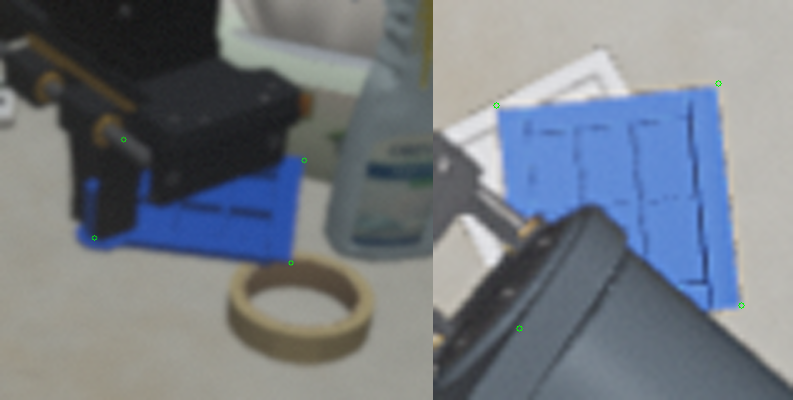

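The tray corners match the level, centred model within about 1 px in both views. One last look at the nest and the bystanders before handing in.

Run:
```python
from h import *
t=viewer.capture("top");s=viewer.capture("side")
cv2.imwrite("pics/z6.png",np.hstack([crop(t,"",225,160,120,125,3.2),crop(s,"",180,180,130,125,3.2)]))
st=bot.read_state();print(st["time_s"],abs(st["qvel"]).max(),st["position"])
```

```text
9.95 0.16366465632532454 [ 0.40882245 -0.19791973  0.20880387]
```

View pics/z6.png

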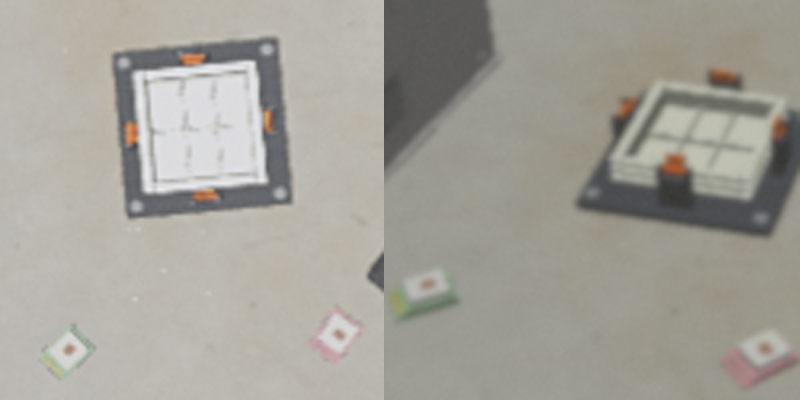

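All four catches at (193,60), (132,132), (206,195) and (268,121) are swung out. The white trays are still in place, and the cassettes at (68,350) and (338,335) haven't moved. The arm is still.

```bash
python3 -c "
from rig import ticket
print(ticket.hand_in())"
```

```text
the job is handed in; nothing more can be done
None
```

The blue tray was peeled off tab corner first, all four catches let go, and I handed the job in with the tray held level and still about 20 cm above the bench, centred over the tile to within about 2 mm; both cassettes are where they stood, and the arm never went near the beaker (not re-imaged at the end).

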